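# Line up the seal stones by height on the display rail

## Task

Line up the four seal stones on the dark display rail in order of height, each standing upright at the centre of its own cork disc: the tallest beside the rail's end block, then shorter and shorter to the far end. Leave the stones released and at rest, and do not shift or knock over the glass ink jar.

Things in the scene. Friction and masses are not known exactly. Their poses are not given: they have to be found in the camera images.
- rail: dark wooden display rail lying on the table, fixed: a flat board 318 x 76 mm, 12 mm thick, with an upright dark wooden end block (26 mm long, full width, top 46 mm above the table, a brass bar along it to 52 mm) at one end only. It can lie in any direction. Origin on the table (underside) at the middle of the row of cork discs; its x axis runs along the rail towards the end block (block centre at x = +163 mm), z up.
- disc_1: round flat cork disc fixed on the rail, first: right beside the end block; 56 mm across, 3 mm thick, 68 mm from its neighbours. Origin at the centre of its underside, 12 mm above the table; its top, on which a stone stands, is 15 mm above the table.
- disc_2: round flat cork disc fixed on the rail, second from the end block; 56 mm across, 3 mm thick, 68 mm from its neighbours. Origin at the centre of its underside, 12 mm above the table; its top, on which a stone stands, is 15 mm above the table.
- disc_3: round flat cork disc fixed on the rail, third from the end block; 56 mm across, 3 mm thick, 68 mm from its neighbours. Origin at the centre of its underside, 12 mm above the table; its top, on which a stone stands, is 15 mm above the table.
- disc_4: round flat cork disc fixed on the rail, fourth: the far end of the row; 56 mm across, 3 mm thick, 68 mm from its neighbours. Origin at the centre of its underside, 12 mm above the table; its top, on which a stone stands, is 15 mm above the table.
- seal_tallest_mid (a point): the tallest and widest of four loose plain pale seal stones (blank square stone blocks with a dark red foot): 48 x 48 mm, 76 mm tall, standing upright on the table. Point at its centre, 38 mm above its foot; stands at any turn; x and y axes square to its side faces, z up.
- seal_second_mid (a point): the second tallest of four loose plain pale seal stones (blank square stone blocks with a dark red foot): 40 x 40 mm, 64 mm tall, standing upright on the table. Point at its centre, 32 mm above its foot; stands at any turn; x and y axes square to its side faces, z up.
- seal_third_mid (a point): the third tallest of four loose plain pale seal stones (blank square stone blocks with a dark red foot): 32 x 32 mm, 52 mm tall, standing upright on the table. Point at its centre, 26 mm above its foot; stands at any turn; x and y axes square to its side faces, z up.
- seal_shortest_mid (a point): the shortest and narrowest of four loose plain pale seal stones (blank square stone blocks with a dark red foot): 24 x 24 mm, 40 mm tall, standing upright on the table. Point at its centre, 20 mm above its foot; stands at any turn; x and y axes square to its side faces, z up.
- ink_jar_mid (a point): loose clear glass ink jar with a black lid, 44 mm across and 62 mm tall, standing among the stones; not to be disturbed. Point at its centre, 31 mm above the table; z up.
Things that resemble listed ones, but are neither listed nor needed, are in the scene too. What is shaped like the part that bears seal_tallest_mid but orange, purple or yellow is not meant.

How it is judged (in metres and radians):
At the end, for the whole second after the job is handed in: Each stone stands upright (within 0.08 rad), on its foot and at rest, on its own disc with its centre within 12 mm of the disc's centre (height within 5 mm of standing on the cork): tallest on the disc beside the end block, then second, third, and shortest on the far disc (horizontal distance between seal_tallest_mid and disc_1 below 0.012 m and angle between each of seal_tallest_mid, seal_second_mid, seal_third_mid, seal_shortest_mid's own z axis and vertical below 0.08 rad and height (world z) of seal_tallest_mid between 0.048 and 0.058 m and linear speed of each of seal_tallest, seal_second, seal_third, seal_shortest below 0.01 m/s and angular speed of each of seal_tallest, seal_second, seal_third, seal_shortest below 0.1 rad/s and horizontal distance between seal_second_mid and disc_2 below 0.012 m and height (world z) of seal_second_mid between 0.042 and 0.052 m and horizontal distance between seal_third_mid and disc_3 below 0.012 m and height (world z) of seal_third_mid between 0.036 and 0.046 m and horizontal distance between seal_shortest_mid and disc_4 below 0.012 m and height (world z) of seal_shortest_mid between 0.03 and 0.04 m); the robot touches nothing.
It fails at once if the ink jar is shifted by more than 20 mm or tipped (distance of ink_jar_mid from where it was at the start of the episode above 0.02 m or angle between ink_jar_mid's own z axis and vertical above 0.3 rad).
It also fails if it takes over 104 s, if anything falls off the work surface, if the arm or the gripper's body presses on something with over 40 N, if the wrist force passes 120 N, or if a joint passes its speed limit or range.

## Robot

A 6-joint arm with a two-finger parallel gripper is mounted at the origin on the work surface. World frame = base frame: x ahead of the robot, y to its left, z up, the work surface at z = 0. Lengths are in m, angles in degrees, forces in N, time in s.
With the tool pointing down it reaches from about 0.35 to 0.875 m from the base axis. Payload 4.2 kg.
Tool frame: the origin (TCP) lies between the finger pads; the fingertips stand 14 mm ahead of it and the grasp point (between the pads) lies 5 mm behind it (r.tcp_to_tips is the distance from the TCP to the fingertips, in m); y points along the fingers, x is the direction in which the jaws open and shut, and the axes are right-handed (so a half turn about y gives the same grasp; the last joint's range is limited). The gripper opens to 87 mm and grips with 3 to 60 N. Pads are 19 mm wide; open, the fingers measure 117 mm over their backs; the gripper's body (75 mm by 190 mm) begins 51 mm behind the grasp point.
Start: joints at [92.051, 22.042, 0.453, 0, -68.411, -14.817], TCP at [0.138, 0.61, 0.237] pointing down, gripper open.
Joint ranges: [-179.83, 179.83], [-69.29, 118.12], [-61.27, 80.66], [-181.25, 117.63], [-171.15, -9.14], [-177.46, 177.46]. Speed limits (degrees/s): [159.86, 159.86, 180, 180, 180, 180].

## Interface

Orientations are given as a 3x3 rotation matrix whose columns are the frame's x, y, z axes.
In Python, from station import sense, optics, ticket, r gives the robot as it stands.
- The arm moves only by the tool carry_out, never from a script. Its argument "steps" is a list that holds one entry, the list of rows, each a list of 6 numbers: the shift along the world's x, y, z in cm, then the turn, a rotation vector about the world's x, y, z in rad. A call has 1 to 20 rows; each row is the pose to reach, as a shift and turn from the pose commanded when the call began; what a row does not reach only later rows make up. A row lasts 1/8 s, in which the tool goes at most 62.5 mm and 10.7 degrees, less where a joint would pass 70% of its speed; a pose out of reach is approached as far as the arm can. A call with a gripper value outside its range is refused whole. "fingers" is the closure in counts, from 0 (fully open) to 255 (shut), set as the call begins (left out, the last holds). The fingers move at their own pace and stop on an object; the grip force is fixed at half the most. Time passes only in rows, so rows that repeat a pose let the fingers close. It gives the time, the measured TCP pose, the force and the opening at its end, in the units of the state.
- sense(): the state, without advancing time (a new reading comes with each control period).
- optics.capture(name): name is "scene" or "side" or "wrist"; returns a dict with "image" (480x640x3 uint8, red, green, blue), "fov_y" (degrees; the focal length in pixels is half the picture's height over the tangent of half this angle, whatever the lens; pixels are square), "cx", "cy" (the principal point, pixels), "k1" (the pictures are not rectified: a ray, as slopes to the right and down, at radius r is drawn at 1 + k1 r^2 times it, then the intrinsics apply), "rvec" (rotation vector, rad) and "tvec" (3), from world to camera coordinates, as OpenCV has them. Camera axes: x right, y down, z forward; pixel columns grow to the right and rows downward; lengths in m; the calibration is good to about 2 mm. A picture is of the moment at which its call begins. There is no depth.
- ticket.finish_job(): hands the job in, once; it reports no verdict.
The state is a dict: "time_s": time; "joints": joint angles; "joint_velocities": joint speeds; "effort": joint torques, N m; "tcp_pos": TCP position; "ee_rot": TCP orientation; "wrist_force": force on the tool from outside, world axes, zero at the start; "moment": the same for the moment, N m; "gripper_width": opening from 0.0 (shut) to 1.0 (fully open).
Only numpy, scipy, OpenCV 4.12 (cv2) and the standard library are available. Lean on these libraries where they do the work, as an engineer would, in place of code of your own. Each camera call takes 0.05 s, during which the arm holds its last target.

## Working session

There is one attempt and no reset: what is moved stays moved. The work goes in short steps, Python scripts to look and compute and a tool call to move; the robot and the scene stay as the last step left them, time stands still between calls to the robot, and variables do not carry over. Pictures are saved under pics/ and viewed, and the job is handed in when it is done.

Besides the shell and the picture viewer there is one more tool, called as name(argument=value, ...), one argument or row to a line, values as JSON. carry_out: Moves the arm, as the interface text tells. Its arguments: {"type":"object","properties":{"steps":{"type":"array","items":{"type":"array","items":{"type":"array","items":{"type":"number"}}}},"fingers":{"type":"number"}},"required":["steps"]}

```bash
ls; mkdir -p pics
cat > h.py <<'E'
import numpy as np, cv2, json
from station import sense, optics, ticket, r
def cap(name,fn=None):
    d=optics.capture(name)
    if fn: cv2.imwrite('pics/'+fn,d['image'][:,:,::-1])
    return d
def cam(d):
    f=240/np.tan(np.radians(d['fov_y'])/2)
    R=cv2.Rodrigues(np.array(d['rvec'],float))[0]; t=np.array(d['tvec'],float).ravel()
    return f,R,t
def ray(d,u,v):
    f,R,t=cam(d); k=d['k1']
    xd=np.array([(u-d['cx'])/f,(v-d['cy'])/f]); x=xd.copy()
    for _ in range(50): x=xd/(1+k*(x@x))
    return -R.T@t, R.T@np.array([x[0],x[1],1.])
def atz(d,u,v,z):
    c,w=ray(d,u,v); return c+w*(z-c[2])/w[2]
def proj(d,P):
    f,R,t=cam(d); p=R@np.array(P,float)+t; x=p[:2]/p[2]; x=x*(1+d['k1']*(x@x)); return x*f+np.array([d['cx'],d['cy']])
def tri(obs):
    A=np.zeros((3,3));b=np.zeros(3)
    for d,u,v in obs:
        c,w=ray(d,u,v); w/=np.linalg.norm(w); M=np.eye(3)-np.outer(w,w); A+=M;b+=M@c
    p=np.linalg.solve(A,b); return p,[float(np.linalg.norm(proj(d,p)-[u,v])) for d,u,v in obs]
def save(d,n): np.save(n,d,allow_pickle=True)
def load(n): return np.load(n,allow_pickle=True).item()
E
python3 - <<'E'
from h import *
for n in ['scene','side','wrist']:
    d=cap(n,n+'0.png'); save(d,n+'0.npy')
    f,R,t=cam(d); print(n,f,-R.T@t,R[2],d['k1'])
print(sense())
E
```

```text
pics
scene 555.6197185158018 [1.17638055 0.21876716 0.91909733] [-0.61361259 -0.19911886 -0.76408852] -0.11692983372395593
side 450.0822293360738 [-0.02526567  0.48919391  0.47028648] [ 0.60990752 -0.61275485 -0.50253787] -0.047375783400279196
wrist 359.01133797133656 [0.20079957 0.59482127 0.38319676] [-0.23534021  0.05214931 -0.97051298] -0.06179019658797147
{'time_s': 0.15, 'joints': array([ 9.20510934e+01,  2.20796805e+01,  3.99536723e-01, -1.95994510e-02,
       -6.84100720e+01, -1.48170793e+01]), 'joint_velocities': array([-0.00695047, -0.2398391 ,  0.17721974,  0.1257253 ,  0.09276268,
        0.05858828]), 'effort': array([-2.27451196e-04, -3.91056347e+01,  1.87586653e+01,  4.22232404e+00,
        1.23567405e-02, -1.36166227e-04]), 'tcp_pos': array([0.13799333, 0.60915407, 0.23573559]), 'ee_rot': array([[-2.21092345e-01, -2.61517664e-04,  9.75252842e-01],
       [-9.75251559e-01, -1.58491673e-03, -2.21092479e-01],
       [ 1.60351413e-03, -9.99998710e-01,  9.53674460e-05]]), 'wrist_force': array([ 0.93884814, -0.5870259 ,  0.12919295]), 'moment': array([ 0.032009  , -0.0282363 , -0.01350976]), 'gripper_width': 0.9980752001241373}
```

View pics/scene0.png

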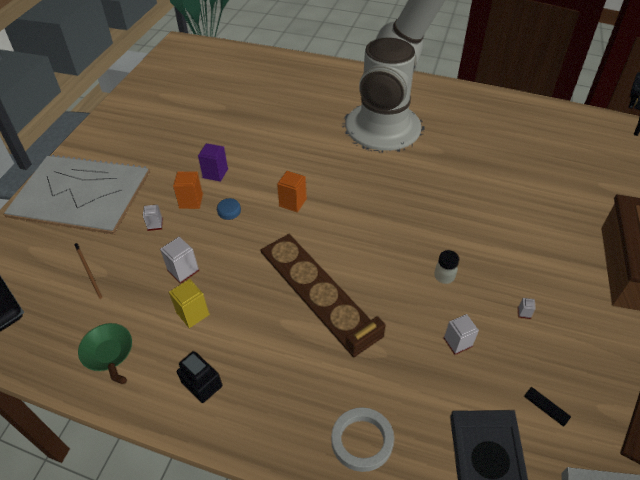

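View pics/side0.png

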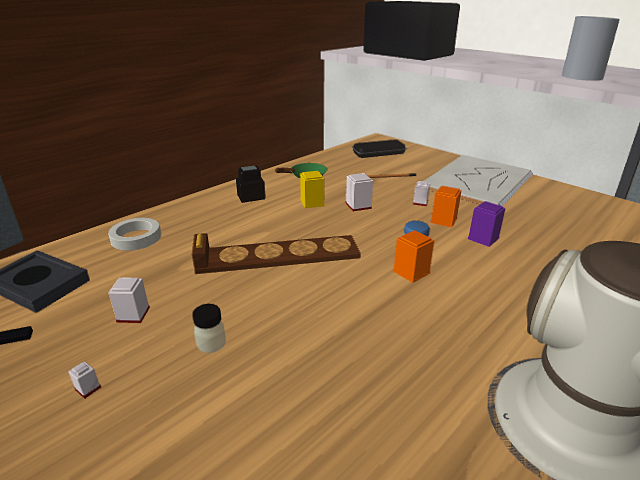

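View pics/wrist0.png

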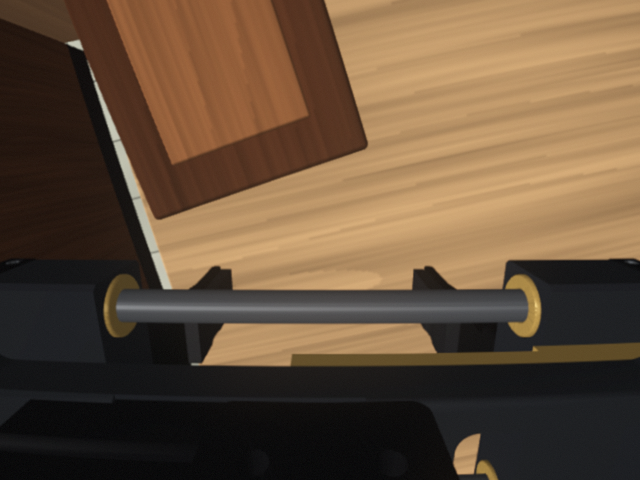

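Run:
```python
from h import *
s=load('scene0.npy')['image'][:,:,::-1]; q=load('side0.npy')['image'][:,:,::-1]
def tile(im,cs,fn,k=6,w=64):
    o=[cv2.resize(im[y-w//2:y+w//2,x-w//2:x+w//2],None,fx=k,fy=k,interpolation=cv2.INTER_CUBIC) for x,y in cs]
    for i,(x,y) in enumerate(cs):
        for g in range(0,w,10):
            cv2.putText(o[i],str(x-w//2+g),(g*k,8),0,.3,(0,0,255)); cv2.putText(o[i],str(y-w//2+g),(0,g*k+4),0,.3,(0,0,255))
            cv2.line(o[i],(g*k,10),(g*k,14),(0,255,0)); cv2.line(o[i],(20,g*k),(24,g*k),(0,255,0))
    cv2.imwrite('pics/'+fn,np.vstack([np.hstack(o[:2]),np.hstack(o[2:])]))
tile(s,[(180,259),(461,334),(152,217),(527,308)],'st_s.png')
tile(q,[(359,191),(128,300),(421,193),(84,379)],'st_q.png')
def big(im,x0,y0,x1,y1,k,fn):
    o=cv2.resize(im[y0:y1,x0:x1],None,fx=k,fy=k,interpolation=cv2.INTER_CUBIC)
    for g in range(x0-x0%20+20,x1,20): cv2.putText(o,str(g),((g-x0)*k,8),0,.35,(0,0,255)); cv2.line(o,((g-x0)*k,10),((g-x0)*k,16),(0,255,0))
    for g in range(y0-y0%20+20,y1,20): cv2.putText(o,str(g),(0,(g-y0)*k+4),0,.35,(0,0,255)); cv2.line(o,(24,(g-y0)*k),(30,(g-y0)*k),(0,255,0))
    cv2.imwrite('pics/'+fn,o)
big(s,250,225,400,365,4,'rail_s.png'); big(q,180,220,370,285,4,'rail_q.png')
```

```text
(no output)
```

View pics/st_s.png

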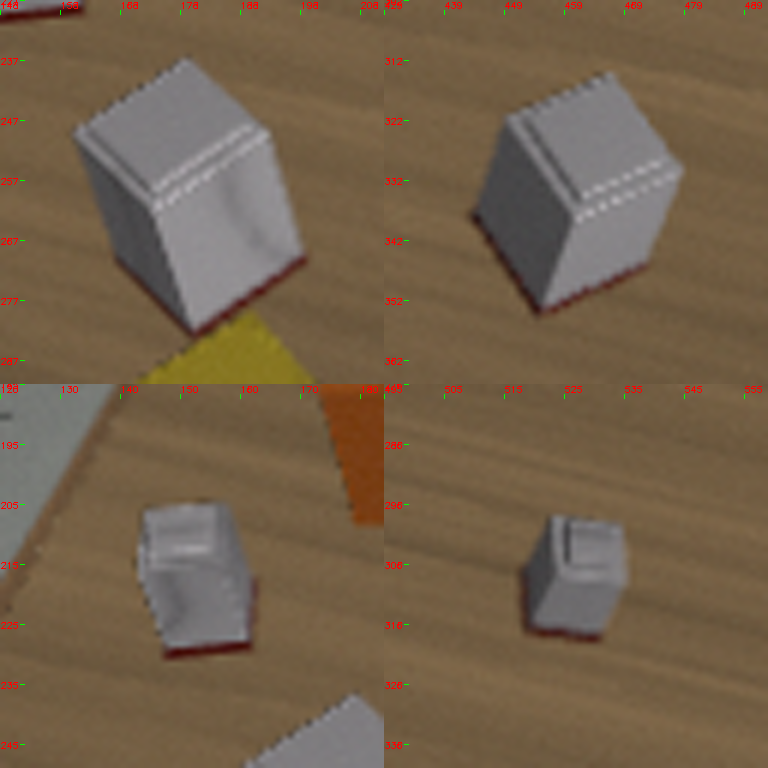

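View pics/st_q.png

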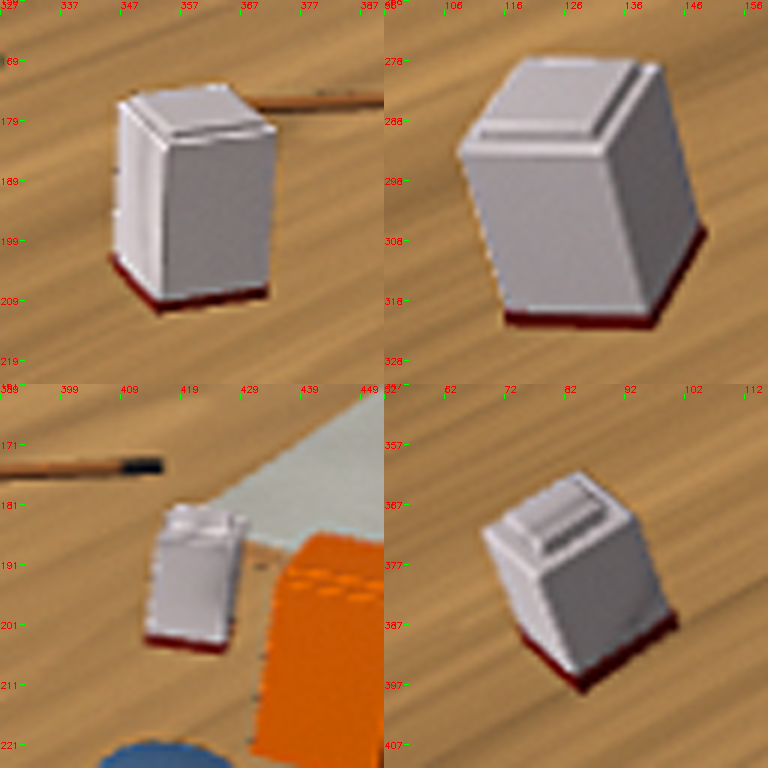

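View pics/rail_s.png

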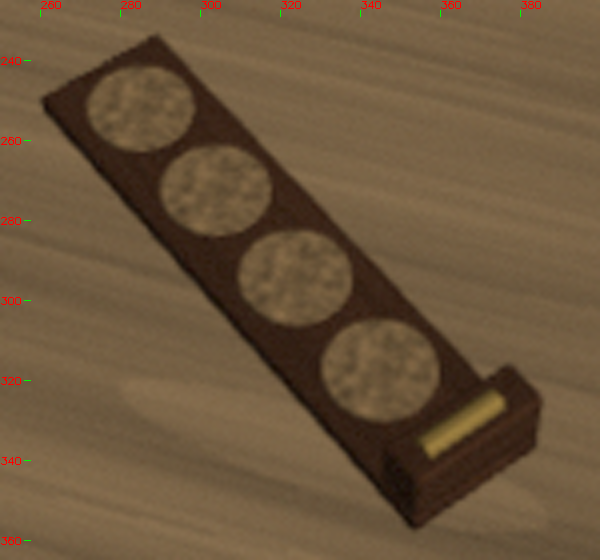

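View pics/rail_q.png

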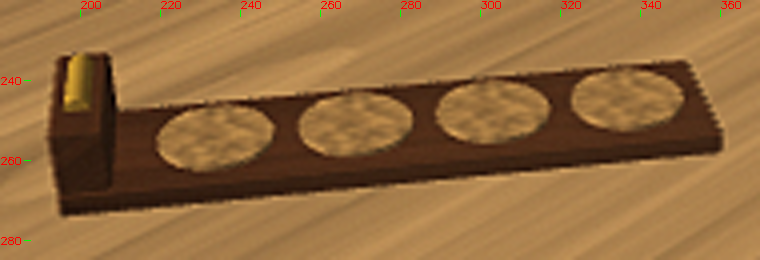

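```bash
cat > fit.py <<'E'
from h import *
from scipy.optimize import least_squares
def corners(x,y,a,w,h,z0=0):
    c,s=np.cos(a),np.sin(a); o=[]
    for z in (z0,z0+h):
        for i,j in ((1,1),(1,-1),(-1,-1),(-1,1)):
            o.append([x+w/2*(c*i-s*j),y+w/2*(s*i+c*j),z])
    return np.array(o)
def fit(views,x0,y0,sizes=None,wz=False):
    # views: list of (d,tops,bots); 
    def res(p,assign=None):
        P=corners(*p[:5]); out=[]
        for d,T,B in views:
            pr=np.array([proj(d,q) for q in P])
            for L,off in ((B,0),(T,4)):
                for u in L:
                    D=pr[off:off+4]-u; out+=list(D[np.argmin((D**2).sum(1))])
        return np.array(out)
    best=None
    for a in np.radians([0,20,40,60,80]):
        for w in (.024,.034,.046):
            s=least_squares(res,[x0,y0,a,w,w*1.55],x_scale=[.01,.01,.1,.01,.01],loss='soft_l1')
            if best is None or s.cost<best.cost: best=s
    return best.x, np.abs(res(best.x)).mean(),np.abs(res(best.x)).max()
E
python3 - <<'E'
from fit import *
s=load('scene0.npy');q=load('side0.npy')
S={'A':([(178.8,236.7),(160.5,248.7),(173.8,261.7),(193,249)],[(167.2,270),(180.5,282.3),(198.8,270.3)],[(347,176),(364,173.3),(372.8,180.3),(354.5,182.7)],[(345.7,201.5),(353.7,210.7),(371.7,208)]),
'B':([(466.7,314),(449.7,322),(460.8,338.3),(478.8,330.3)],[(443.8,337.8),(455,354.2),(473,346.3)],[(119.5,278),(142,278.8),(132.8,293.3),(108.7,293)],[(116.2,321.7),(141.2,322.2),(149.7,306.7)]),
'C':([(157,204.7),(144.2,206)],[(147.5,230.2),(161.7,228.5)],[(417.3,181.5),(429.8,183.7),(414.8,187)],[(413.2,203.3),(426.5,205.3)]),
'D':([(523.2,298.2),(534.3,299.2),(535.2,309.5)],[(518.8,317.3),(531,318.3)],[(84.3,361.7),(68.8,371.7),(78,378.3),(93.8,369.2)],[(74.7,388.8),(85.2,398),(101,386.7)])}
for k,(a,b,c,d) in S.items():
    g=atz(s,*np.mean(b,0),0)
    p,e,m=fit([(s,a,b),(q,c,d)],g[0],g[1])
    print(k,p[:2].round(4),'yaw',round(np.degrees(p[2])%90,1),'w,h mm',(p[3:]*1000).round(1),'err',round(e,2),round(m,2),'R',round(np.hypot(*p[:2]),3))
# discs: (far end ->block)
D_s=[(285,252),(303.8,272.5),(323.5,294),(345,317.3)]
D_q=[(336.5,244.5),(303.3,247.7),(268,251.2),(232.3,255)]
for a,b in zip(D_s,D_q):
    t,e=tri([(s,*a),(q,*b)]); print(t.round(4),np.round(e,2),atz(s,*a,.015).round(4),atz(q,*b,.015).round(4))
# jar lid top
for nm,a,b in (('lid',(448.5,257),(207,312)),):
    print(nm,tri([(s,*a),(q,*b)]))
E
```

```text
A [ 0.5972 -0.2806] yaw 63.6 w,h mm [46.3 71.4] err 0.41 1.86 R 0.66
B [0.5926 0.2952] yaw 43.2 w,h mm [39.2 58.8] err 0.52 1.36 R 0.662
C [ 0.5001 -0.4024] yaw 25.6 w,h mm [-30.7  46.7] err 0.39 1.06 R 0.642
D [0.4882 0.4114] yaw 10.3 w,h mm [23.  34.6] err 0.59 1.62 R 0.638
[ 0.4944 -0.0897  0.0136] [0.21 0.22] [ 0.4958 -0.0888  0.015 ] [ 0.4929 -0.0886  0.015 ]
[ 0.5331 -0.0344  0.0133] [0.35 0.36] [ 0.5348 -0.0332  0.015 ] [ 0.5311 -0.0333  0.015 ]
[0.5727 0.0218 0.0134] [0.32 0.32] [0.5734 0.0216 0.015 ] [0.5705 0.0243 0.015 ]
[0.6119 0.0784 0.0127] [0.59 0.59] [0.6127 0.0777 0.015 ] [0.6086 0.0818 0.015 ]
lid (array([0.44306759, 0.24136193, 0.06108557]), [0.0423375281249635, 0.06014451051395561])
```

Run:
```python
from h import *
s=load('scene0.npy')
for n,u,v in (('yellow base front',191,324),('yel',173,308),('yel',208,309),('orange1 base',178,207),('o1',201,203),('o2',280,204),('o2',291,210),('o2',304,206),('purple',201,177),('p',222,180)):
    print(n,atz(s,u,v,0).round(3))
```

```text
yellow base front [ 0.711 -0.205  0.   ]
yel [ 0.689 -0.257  0.   ]
yel [ 0.669 -0.189  0.   ]
orange1 base [ 0.434 -0.378 -0.   ]
o1 [ 0.406 -0.332 -0.   ]
o2 [ 0.354 -0.155  0.   ]
o2 [ 0.364 -0.124  0.   ]
o2 [ 0.343 -0.1    0.   ]
purple [ 0.326 -0.372  0.   ]
p [ 0.32  -0.318  0.   ]
```

carry_out(
  steps=[
    [[35.0,-19.9,-4.7,0,0,-1.168],[35.0,-19.9,-4.7,0,0,-1.168],[35.0,-19.9,-4.7,0,0,-1.168],[35.0,-19.9,-4.7,0,0,-1.168],[35.0,-19.9,-4.7,0,0,-1.168],[35.0,-19.9,-4.7,0,0,-1.168],[35.0,-19.9,-4.7,0,0,-1.168],[35.0,-19.9,-4.7,0,0,-1.168],[35.0,-19.9,-4.7,0,0,-1.168],[35.0,-19.9,-4.7,0,0,-1.168],[35.0,-19.9,-4.7,0,0,-1.168],[35.0,-19.9,-4.7,0,0,-1.168]],
  ],
  fingers=0,
)

```text
time_s: 1.65
tcp_pos: [0.4876, 0.411, 0.1898]
ee_rot: [[-0.984, 0.0, 0.18], [-0.18, 0.0, -0.984], [-0.0, -1.0, -0.0]]
wrist_force: [0.0, 0.5, -0.5]
gripper_width: 1.001
```

Run:
```python
from h import *
d=cap('wrist','w1.png'); save(d,'w1.npy'); f,R,t=cam(d); print(-R.T@t,R)
print([proj(d,p).round(1) for p in [(.4882,.4114,0),(.4882,.4114,.04)]])
d=cap('scene','s1.png'); print(sense()['joints'])
```

```text
[0.4983481  0.3466606  0.33738423] [[-9.83619943e-01 -1.80254812e-01 -1.05292983e-04]
 [-1.74930527e-01  9.54424971e-01  2.41810433e-01]
 [-4.34870000e-02  2.37867984e-01 -9.70323504e-01]]
[array([320.2, 218.3]), array([320. , 227.3])]
[ 5.46164550e+01  2.52011644e+01 -1.50740212e+00  7.70679590e-04
 -6.32806887e+01 -4.42660700e+01]
```

View pics/w1.png

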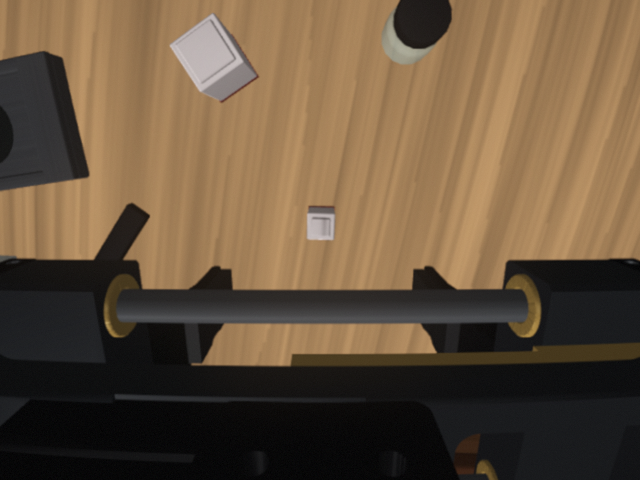

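View pics/s1.png

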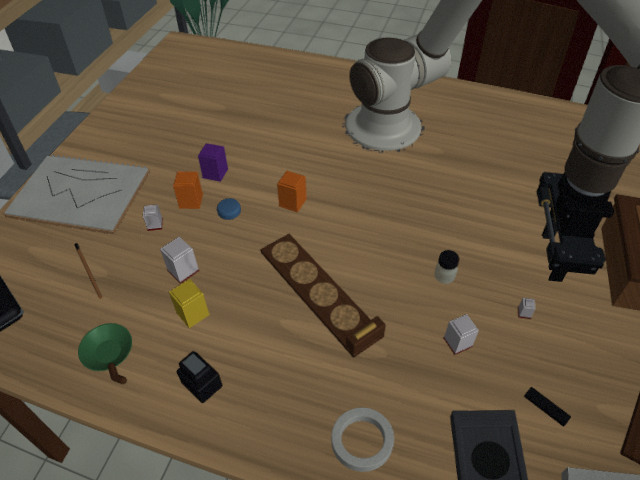

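carry_out(
  steps=[
    [[0,0,-6,0,0,0],[0,0,-11,0,0,0],[0.1,0,-15,0,0,0],[0.1,0,-16.6,0,0,0],[0.1,0,-16.6,0,0,0],[0.1,0,-16.6,0,0,0]],
  ],
  fingers=0,
)

```text
time_s: 2.5
tcp_pos: [0.49, 0.4117, 0.0256]
ee_rot: [[-0.984, 0.003, 0.18], [-0.18, 0.003, -0.984], [-0.003, -1.0, -0.002]]
wrist_force: [-0.2, 0.4, -0.1]
gripper_width: 1.0
```

carry_out(
  steps=[
    [[0,0,0,0,0,0],[0,0,0,0,0,0],[0,0,0,0,0,0],[0,0,0,0,0,0],[0,0,0,0,0,0],[0,0,0,0,0,0],[0,0,0,0,0,0],[0,0,0,0,0,0],[0,0,0,0,0,0],[0,0,0,0,0,0]],
  ],
  fingers=255,
)

```text
time_s: 3.75
tcp_pos: [0.489, 0.4105, 0.0235]
ee_rot: [[-0.984, -0.0, 0.179], [-0.179, -0.0, -0.984], [0.0, -1.0, 0.0]]
wrist_force: [-0.1, -0.2, -0.1]
gripper_width: 0.275
```

carry_out(
  steps=[
    [[0,0,3,0,0,0],[0,0,8,0,0,0],[0,0,13,0,0,0],[0,0,13,0,0,0],[0,0,13,0,0,0]],
  ],
)

```text
time_s: 4.38
tcp_pos: [0.4885, 0.4101, 0.1531]
ee_rot: [[-0.984, -0.001, 0.179], [-0.179, -0.0, -0.984], [0.001, -1.0, 0.0]]
wrist_force: [0.3, -0.9, -0.9]
gripper_width: 0.271
```

Run:
```python
from h import *
d=cap('side','q2.png'); d=cap('scene','s2.png')
```

```text
(no output)
```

View pics/q2.png

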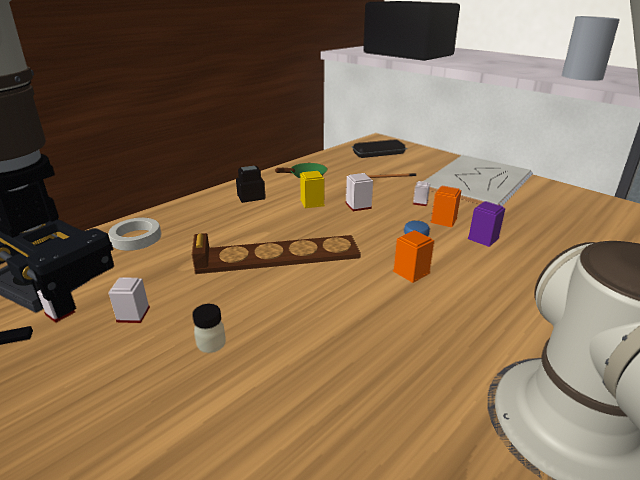

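carry_out(
  steps=[
    [[1.5,-6,6,0,0,-0.15],[3,-12,9,0,0,-0.3],[8.4,-38.9,9,0,0,-0.792],[8.4,-38.9,9,0,0,-0.792],[8.4,-38.9,9,0,0,-0.792],[8.4,-38.9,9,0,0,-0.792],[8.4,-38.9,9,0,0,-0.792],[8.4,-38.9,9,0,0,-0.792],[8.4,-38.9,9,0,0,-0.792],[8.4,-38.9,9,0,0,-0.792],[8.4,-38.9,9,0,0,-0.792]],
  ],
)

```text
time_s: 5.85
tcp_pos: [0.5729, 0.0226, 0.2433]
ee_rot: [[-0.82, -0.0, -0.573], [0.573, -0.0, -0.82], [0.0, -1.0, 0.0]]
wrist_force: [-0.1, 0.3, -1.1]
gripper_width: 0.273
```

Run:
```python
from h import *
d=cap('wrist','w3.png'); save(d,'w3.npy')
for p in ((.4946,-.0896),(.5335,-.0339),(.5725,.0219)): print(proj(d,(*p,.015)))
```

```text
[320.71767365  74.71006352]
[320.79273425 145.3513588 ]
[320.8440998  211.28781688]
```

View pics/w3.png

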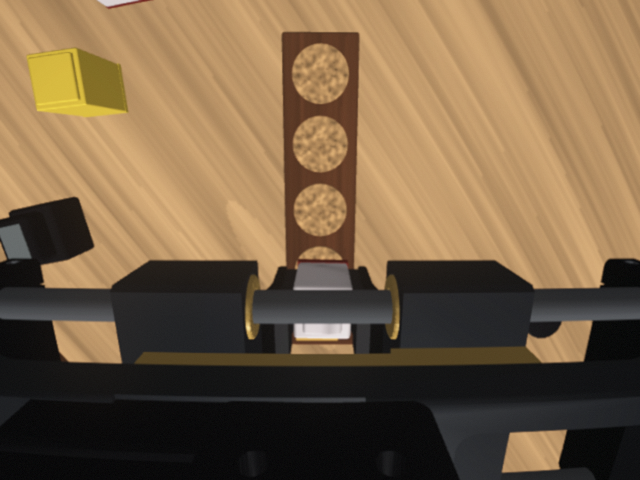

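carry_out(
  steps=[
    [[-4,-5.6,0,0,0,0],[-7.8,-11.2,-4,0,0,0],[-7.8,-11.2,-10,0,0,0],[-7.8,-11.2,-15,0,0,0],[-7.8,-11.2,-18,0,0,0],[-7.8,-11.2,-19.2,0,0,0],[-7.8,-11.2,-19.8,0,0,0],[-7.8,-11.2,-20.2,0,0,0],[-7.8,-11.2,-20.4,0,0,0],[-7.8,-11.2,-20.4,0,0,0],[-7.8,-11.2,-20.4,0,0,0],[-7.8,-11.2,-20.4,0,0,0]],
  ],
)

```text
time_s: 7.4
tcp_pos: [0.4952, -0.0905, 0.0398]
ee_rot: [[-0.819, 0.001, -0.574], [0.574, 0.0, -0.819], [-0.0, -1.0, -0.0]]
wrist_force: [0.5, -0.0, -0.5]
gripper_width: 0.27
```

Run:
```python
from h import *
d=cap('side','q4.png'); im=d['image'][:,:,::-1]
cv2.imwrite('pics/q4c.png',cv2.resize(im[170:290,270:420],None,fx=5,fy=5)); print(sense()['tcp_pos'],sense()['wrist_force'])
```

```text
[ 0.49518484 -0.09047369  0.03975182] [ 0.20429861 -0.21992236 -0.40052898]
```

View pics/q4c.png

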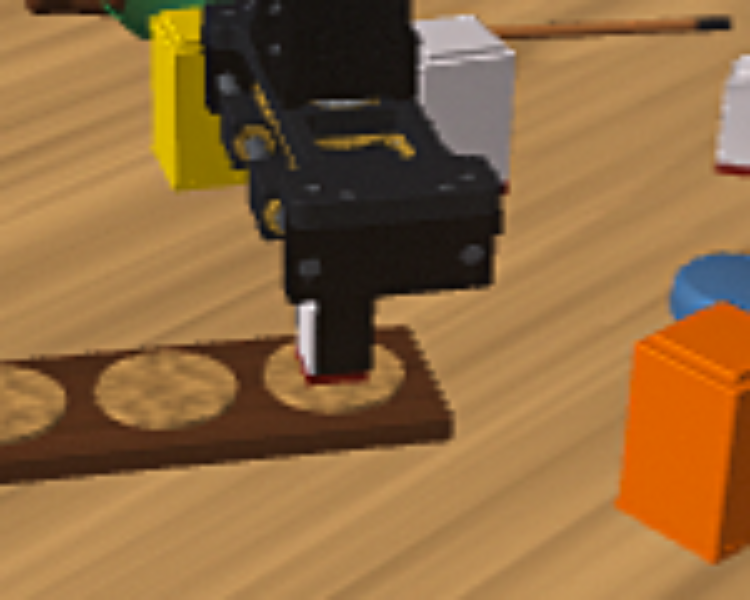

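carry_out(
  steps=[
    [[0,0,-0.1,0,0,0],[0,0,-0.1,0,0,0],[0,0,-0.1,0,0,0]],
  ],
)

```text
time_s: 7.82
tcp_pos: [0.4951, -0.0905, 0.0385]
ee_rot: [[-0.819, -0.0, -0.574], [0.574, -0.0, -0.819], [0.0, -1.0, 0.0]]
wrist_force: [0.2, -0.9, -1.1]
gripper_width: 0.272
```

carry_out(
  steps=[
    [[0,0,0,0,0,0],[0,0,0,0,0,0],[0,0,0,0,0,0],[0,0,0,0,0,0],[0,0,0,0,0,0],[0,0,0,0,0,0]],
  ],
  fingers=0,
)

```text
time_s: 8.57
tcp_pos: [0.4951, -0.0905, 0.0386]
ee_rot: [[-0.819, 0.0, -0.574], [0.574, -0.0, -0.819], [-0.0, -1.0, 0.0]]
wrist_force: [0.4, -0.1, 0.1]
gripper_width: 0.872
```

carry_out(
  steps=[
    [[0,0,2,0,0,0],[0,0,6,0,0,0],[0,0,12,0,0,0],[0,0,15,0,0,0],[0,0,15,0,0,0]],
  ],
)

```text
time_s: 9.2
tcp_pos: [0.4966, -0.0904, 0.1914]
ee_rot: [[-0.819, 0.007, -0.574], [0.574, 0.001, -0.819], [-0.005, -1.0, -0.004]]
wrist_force: [-0.6, -0.1, -0.4]
gripper_width: 1.002
```

Run:
```python
from h import *
d=cap('side','q5.png'); d=cap('wrist','w5.png'); save(d,'w5.npy'); print(proj(d,(.4946,-.0896,.015)),proj(d,(.4946,-.0896,.055)))
```

```text
[322.13021912 222.12658953] [322.12593363 232.16381884]
```

View pics/w5.png

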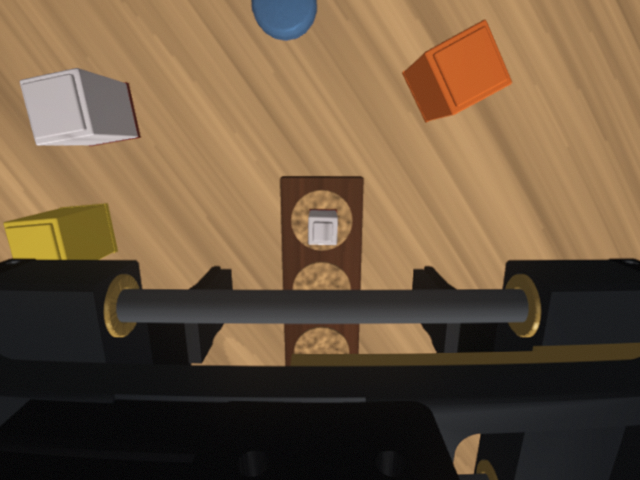

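View pics/q5.png

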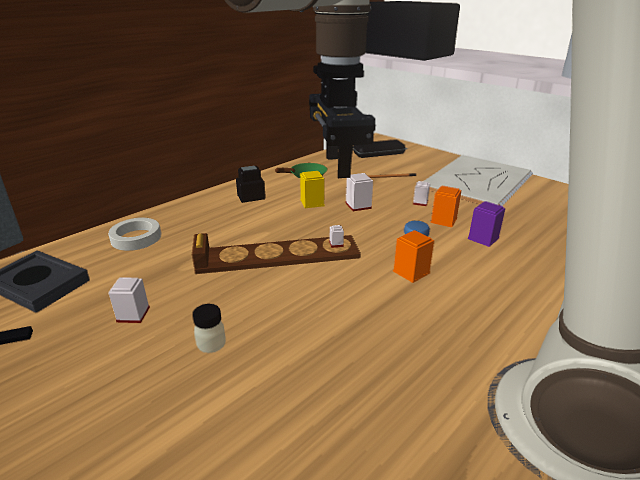

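carry_out(
  steps=[
    [[0.5,-31.2,1,0,0,-0.513],[0.5,-31.2,1,0,0,-0.513],[0.5,-31.2,1,0,0,-0.513],[0.5,-31.2,1,0,0,-0.513],[0.5,-31.2,1,0,0,-0.513],[0.5,-31.2,1,0,0,-0.513],[0.5,-31.2,1,0,0,-0.513],[0.5,-31.2,1,0,0,-0.513],[0.5,-31.2,1,0,0,-0.513]],
  ],
)

```text
time_s: 10.42
tcp_pos: [0.5004, -0.4012, 0.1987]
ee_rot: [[-0.433, -0.0, -0.901], [0.901, 0.0, -0.433], [0.0, -1.0, 0.0]]
wrist_force: [-0.2, -0.4, 0.1]
gripper_width: 0.999
```

Run:
```python
from h import *
d=cap('wrist','w6.png'); save(d,'w6.npy'); print([proj(d,(.5001,-.4024,z)).round(1) for z in (0,.047,.052)])
```

```text
[array([320.3, 216.9]), array([320.1, 227.1]), array([320.1, 228.4])]
```

View pics/w6.png

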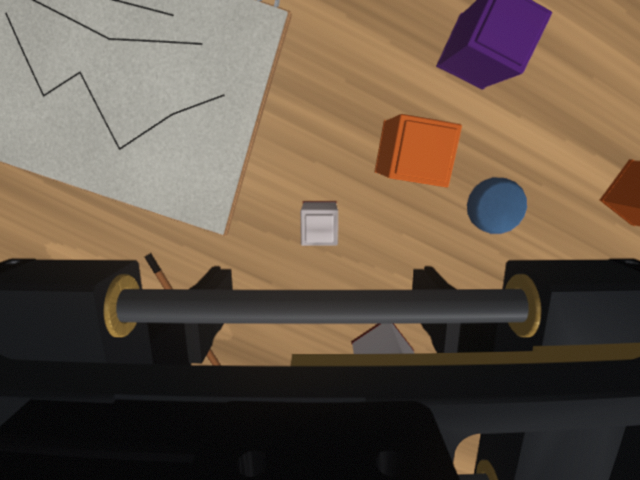

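carry_out(
  steps=[
    [[0,0,-6,0,0,0],[0,0,-11,0,0,0],[0,0,-15,0,0,0],[0,0,-16.9,0,0,0],[0,0,-16.9,0,0,0],[0,0,-16.9,0,0,0],[0,0,-16.9,0,0,0]],
  ],
  fingers=0,
)

```text
time_s: 11.35
tcp_pos: [0.501, -0.4028, 0.0312]
ee_rot: [[-0.432, 0.003, -0.902], [0.902, -0.001, -0.432], [-0.002, -1.0, -0.002]]
wrist_force: [-0.0, 0.3, 0.8]
gripper_width: 1.001
```

carry_out(
  steps=[
    [[0,0,0,0,0,0],[0,0,0,0,0,0],[0,0,0,0,0,0],[0,0,0,0,0,0],[0,0,0,0,0,0],[0,0,0,0,0,0],[0,0,0,0,0,0],[0,0,0,0,0,0],[0,0,0,0,0,0],[0,0,0,0,0,0]],
  ],
  fingers=255,
)

```text
time_s: 12.6
tcp_pos: [0.5001, -0.4025, 0.0296]
ee_rot: [[-0.431, 0.0, -0.902], [0.902, -0.0, -0.431], [-0.0, -1.0, -0.0]]
wrist_force: [0.6, -0.1, -0.2]
gripper_width: 0.362
```

carry_out(
  steps=[
    [[0,0,3,0,0,0],[0,0,8,0,0,0],[0,0,13,0,0,0],[0,0,16,0,0,0],[0,0,16,0,0,0],[0,0,16,0,0,0]],
  ],
)

```text
time_s: 13.35
tcp_pos: [0.4991, -0.4017, 0.1878]
ee_rot: [[-0.431, -0.002, -0.902], [0.902, 0.002, -0.431], [0.003, -1.0, 0.001]]
wrist_force: [0.4, 0.8, -1.7]
gripper_width: 0.365
```

carry_out(
  steps=[
    [[3.3,36.8,1,0,0,0.513],[3.3,36.8,1,0,0,0.513],[3.3,36.8,1,0,0,0.513],[3.3,36.8,1,0,0,0.513],[3.3,36.8,1,0,0,0.513],[3.3,36.8,1,0,0,0.513],[3.3,36.8,1,0,0,0.513],[3.3,36.8,1,0,0,0.513],[3.3,36.8,1,0,0,0.513],[3.3,36.8,1,0,0,0.513]],
  ],
)

```text
time_s: 14.6
tcp_pos: [0.5328, -0.0357, 0.1992]
ee_rot: [[-0.817, -0.001, -0.576], [0.576, -0.0, -0.817], [0.001, -1.0, 0.001]]
wrist_force: [0.5, -1.3, -1.4]
gripper_width: 0.362
```

Run:
```python
from h import *
d=cap('wrist','w7.png'); save(d,'w7.npy')
```

```text
(no output)
```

View pics/w7.png

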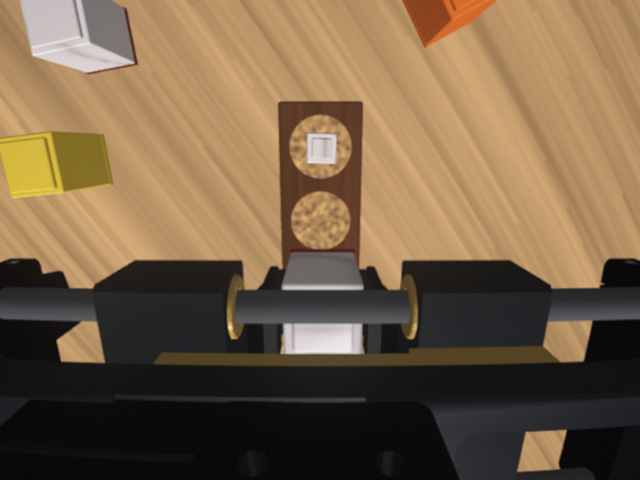

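carry_out(
  steps=[
    [[0,0.05,-5,0,0,0],[0,0.05,-10,0,0,0],[0,0.05,-13,0,0,0],[0,0.05,-14.4,0,0,0],[0,0.05,-15,0,0,0],[0,0.05,-15.4,0,0,0],[0,0.05,-15.5,0,0,0],[0,0.05,-15.5,0,0,0],[0,0.05,-15.5,0,0,0]],
  ],
)

```text
time_s: 15.78
tcp_pos: [0.5333, -0.0339, 0.0451]
ee_rot: [[-0.819, 0.001, -0.574], [0.574, 0.0, -0.819], [-0.001, -1.0, -0.001]]
wrist_force: [-0.5, -0.1, -2.0]
gripper_width: 0.363
```

carry_out(
  steps=[
    [[0,0,0,0,0,0],[0,0,0,0,0,0],[0,0,0,0,0,0],[0,0,0,0,0,0],[0,0,0,0,0,0],[0,0,0,0,0,0]],
  ],
  fingers=0,
)

```text
time_s: 16.52
tcp_pos: [0.5331, -0.034, 0.0445]
ee_rot: [[-0.818, -0.0, -0.575], [0.575, -0.0, -0.818], [0.0, -1.0, 0.0]]
wrist_force: [0.4, -0.1, 1.1]
gripper_width: 0.948
```

carry_out(
  steps=[
    [[0,0,2,0,0,0],[0,0,6,0,0,0],[0,0,12,0,0,0],[0,0,15.5,0,0,0],[0,0,15.5,0,0,0]],
  ],
)

```text
time_s: 17.15
tcp_pos: [0.5348, -0.0337, 0.203]
ee_rot: [[-0.819, 0.008, -0.574], [0.574, 0.001, -0.819], [-0.005, -1.0, -0.005]]
wrist_force: [-0.2, 0.3, -0.7]
gripper_width: 1.0
```

Run:
```python
from h import *
d=cap('wrist','w8.png'); save(d,'w8.npy'); print(proj(d,(.5335,-.0339,.067)))
```

```text
[322.85707782 229.72819052]
```

View pics/w8.png

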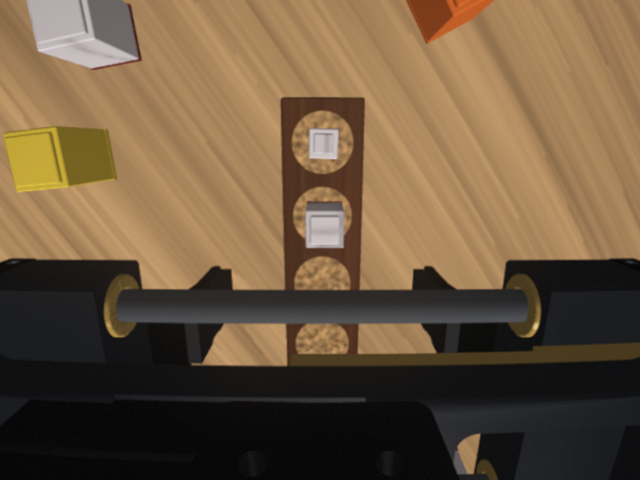

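carry_out(
  steps=[
    [[6,32.9,1,0,0,-0.206],[6,32.9,1,0,0,-0.206],[6,32.9,1,0,0,-0.206],[6,32.9,1,0,0,-0.206],[6,32.9,1,0,0,-0.206],[6,32.9,1,0,0,-0.206],[6,32.9,1,0,0,-0.206],[6,32.9,1,0,0,-0.206],[6,32.9,1,0,0,-0.206]],
  ],
)

```text
time_s: 18.32
tcp_pos: [0.5929, 0.2937, 0.2092]
ee_rot: [[-0.683, -0.001, -0.731], [0.731, -0.001, -0.683], [0.0, -1.0, 0.001]]
wrist_force: [-0.4, -0.0, 0.8]
gripper_width: 0.995
```

Run:
```python
from h import *
d=cap('wrist','w9.png'); save(d,'w9.npy'); print([proj(d,(.5926,.2952,z)).round(1) for z in (0,.064)])
```

```text
[array([322.3, 216.5]), array([322.4, 230.6])]
```

View pics/w9.png

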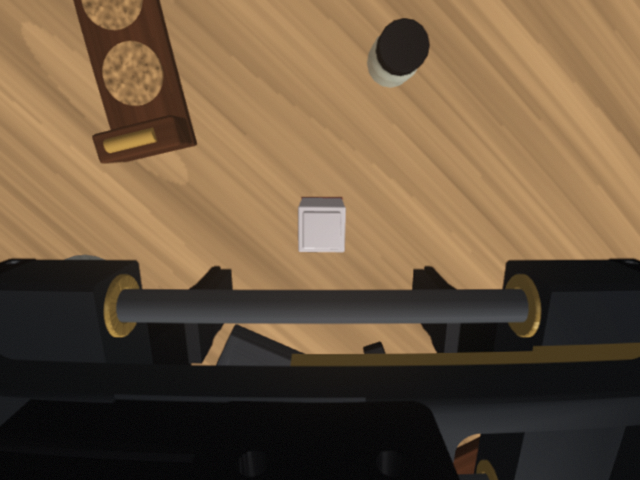

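carry_out(
  steps=[
    [[0,0,-6,0,0,0],[0,0,-11,0,0,0],[0,0,-15,0,0,0],[0,0,-17.5,0,0,0],[0,0,-17.5,0,0,0],[0,0,-17.5,0,0,0],[0,0,-17.5,0,0,0]],
  ],
  fingers=0,
)

```text
time_s: 19.25
tcp_pos: [0.594, 0.2955, 0.0365]
ee_rot: [[-0.684, 0.003, -0.73], [0.73, 0.002, -0.684], [-0.0, -1.0, -0.003]]
wrist_force: [-1.0, -0.3, 0.7]
gripper_width: 0.998
```

carry_out(
  steps=[
    [[0,0,0,0,0,0],[0,0,0,0,0,0],[0,0,0,0,0,0],[0,0,0,0,0,0],[0,0,0,0,0,0],[0,0,0,0,0,0],[0,0,0,0,0,0],[0,0,0,0,0,0],[0,0,0,0,0,0],[0,0,0,0,0,0]],
  ],
  fingers=255,
)

```text
time_s: 20.5
tcp_pos: [0.5932, 0.295, 0.0346]
ee_rot: [[-0.684, 0.0, -0.73], [0.73, 0.0, -0.684], [-0.0, -1.0, -0.0]]
wrist_force: [2.1, -1.5, -0.7]
gripper_width: 0.463
```

carry_out(
  steps=[
    [[0,0,3,0,0,0],[0,0,8,0,0,0],[0,0,13,0,0,0],[0,0,16,0,0,0],[0,0,16,0,0,0],[0,0,16,0,0,0]],
  ],
)

```text
time_s: 21.25
tcp_pos: [0.5915, 0.2945, 0.1918]
ee_rot: [[-0.683, -0.005, -0.73], [0.73, -0.002, -0.683], [0.002, -1.0, 0.005]]
wrist_force: [-0.2, 0.6, -4.3]
gripper_width: 0.46
```

carry_out(
  steps=[
    [[-2.05,-27.35,1,0,0,0.206],[-2.05,-27.35,1,0,0,0.206],[-2.05,-27.35,1,0,0,0.206],[-2.05,-27.35,1,0,0,0.206],[-2.05,-27.35,1,0,0,0.206],[-2.05,-27.35,1,0,0,0.206],[-2.05,-27.35,1,0,0,0.206],[-2.05,-27.35,1,0,0,0.206],[-2.05,-27.35,1,0,0,0.206]],
  ],
)

```text
time_s: 22.38
tcp_pos: [0.5726, 0.0225, 0.2041]
ee_rot: [[-0.819, -0.001, -0.573], [0.573, -0.0, -0.819], [0.0, -1.0, 0.0]]
wrist_force: [0.1, 0.7, -3.6]
gripper_width: 0.456
```

carry_out(
  steps=[
    [[0,0,-5,0,0,0],[0,0,-10,0,0,0],[0,0,-13,0,0,0],[0,0,-14.4,0,0,0],[0,0,-14.9,0,0,0],[0,0,-15.2,0,0,0],[0,0,-15.4,0,0,0],[0,0,-15.4,0,0,0],[0,0,-15.4,0,0,0]],
  ],
)

```text
time_s: 23.5
tcp_pos: [0.5729, 0.0216, 0.0511]
ee_rot: [[-0.819, 0.001, -0.574], [0.574, 0.0, -0.819], [-0.001, -1.0, -0.001]]
wrist_force: [-1.2, -0.2, -2.8]
gripper_width: 0.459
```

Run:
```python
from h import *
d=cap('side','q10.png'); im=d['image'][:,:,::-1]
cv2.imwrite('pics/q10c.png',cv2.resize(im[150:290,190:370],None,fx=4,fy=4)); print(sense()['tcp_pos'],sense()['wrist_force'])
```

```text
[0.57278263 0.02154133 0.05097764] [ 0.17119862  0.20784783 -4.39355071]
```

View pics/q10c.png

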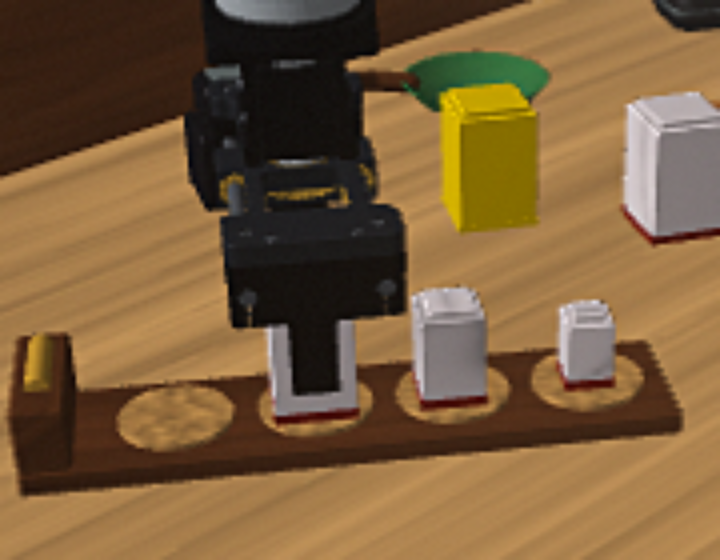

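carry_out(
  steps=[
    [[0,0,-0.12,0,0,0],[0,0,-0.12,0,0,0],[0,0,-0.12,0,0,0]],
  ],
)

```text
time_s: 23.92
tcp_pos: [0.5728, 0.0216, 0.0495]
ee_rot: [[-0.819, 0.0, -0.574], [0.574, 0.0, -0.819], [-0.0, -1.0, -0.0]]
wrist_force: [-0.1, 0.2, -1.9]
gripper_width: 0.454
```

carry_out(
  steps=[
    [[0,0,0,0,0,0],[0,0,0,0,0,0],[0,0,0,0,0,0],[0,0,0,0,0,0],[0,0,0,0,0,0],[0,0,0,0,0,0]],
  ],
  fingers=0,
)

```text
time_s: 24.68
tcp_pos: [0.5726, 0.0215, 0.0493]
ee_rot: [[-0.818, -0.0, -0.575], [0.575, -0.0, -0.818], [0.0, -1.0, 0.0]]
wrist_force: [0.3, 1.0, -0.1]
gripper_width: 0.981
```

carry_out(
  steps=[
    [[0,0,2,0,0,0],[0,0,6,0,0,0],[0,0,12,0,0,0],[0,0,15.5,0,0,0],[0,0,15.5,0,0,0]],
  ],
)

```text
time_s: 25.3
tcp_pos: [0.5743, 0.0219, 0.2081]
ee_rot: [[-0.819, 0.008, -0.574], [0.574, 0.002, -0.819], [-0.005, -1.0, -0.006]]
wrist_force: [-0.2, -1.0, -0.2]
gripper_width: 0.997
```

Run:
```python
from h import *
d=cap('wrist','w11.png'); save(d,'w11.npy'); print(proj(d,(.5725,.0219,.079)))
```

```text
[323.45494838 231.43896819]
```

View pics/w11.png

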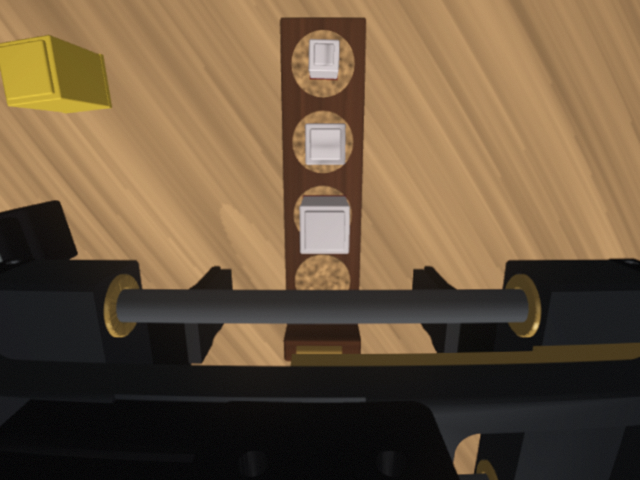

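carry_out(
  steps=[
    [[2.45,-30.2,1.5,0,0,0.15],[2.45,-30.2,1.5,0,0,0.15],[2.45,-30.2,1.5,0,0,0.15],[2.45,-30.2,1.5,0,0,0.15],[2.45,-30.2,1.5,0,0,0.15],[2.45,-30.2,1.5,0,0,0.15],[2.45,-30.2,1.5,0,0,0.15],[2.45,-30.2,1.5,0,0,0.15],[2.45,-30.2,1.5,0,0,0.15]],
  ],
)

```text
time_s: 26.48
tcp_pos: [0.5972, -0.2791, 0.2194]
ee_rot: [[-0.896, -0.0, -0.444], [0.444, 0.0, -0.896], [0.0, -1.0, -0.0]]
wrist_force: [0.4, -0.1, -0.6]
gripper_width: 1.002
```

Run:
```python
from h import *
d=cap('wrist','w12.png'); save(d,'w12.npy'); print([proj(d,(.5972,-.2806,z)).round(1) for z in (0,.076)])
```

```text
[array([320.3, 212.1]), array([320. , 227.9])]
```

View pics/w12.png

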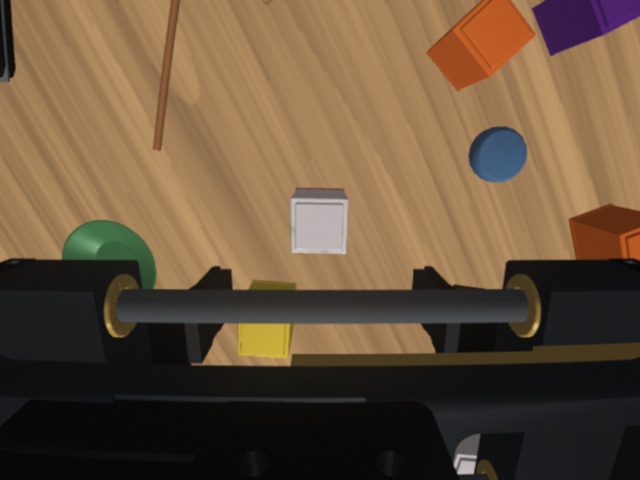

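carry_out(
  steps=[
    [[0,-0.1,-6,0,0,0],[0,-0.1,-11,0,0,0],[0,-0.1,-15,0,0,0],[0,-0.1,-17.5,0,0,0],[0,-0.1,-17.5,0,0,0],[0,-0.1,-17.5,0,0,0],[0,-0.1,-17.5,0,0,0]],
  ],
  fingers=0,
)

```text
time_s: 27.4
tcp_pos: [0.5982, -0.2816, 0.0463]
ee_rot: [[-0.895, 0.003, -0.445], [0.445, -0.001, -0.895], [-0.003, -1.0, -0.001]]
wrist_force: [-0.4, -0.8, 0.0]
gripper_width: 0.999
```

carry_out(
  steps=[
    [[0,0,0,0,0,0],[0,0,0,0,0,0],[0,0,0,0,0,0],[0,0,0,0,0,0],[0,0,0,0,0,0],[0,0,0,0,0,0],[0,0,0,0,0,0],[0,0,0,0,0,0],[0,0,0,0,0,0],[0,0,0,0,0,0]],
  ],
  fingers=255,
)

```text
time_s: 28.65
tcp_pos: [0.5974, -0.2815, 0.0446]
ee_rot: [[-0.895, 0.001, -0.446], [0.446, -0.0, -0.895], [-0.001, -1.0, -0.0]]
wrist_force: [2.1, -0.3, -0.0]
gripper_width: 0.547
```

carry_out(
  steps=[
    [[0,0,3,0,0,0],[0,0,8,0,0,0],[0,0,13,0,0,0],[0,0,17,0,0,0],[0,0,17,0,0,0],[0,0,17,0,0,0]],
  ],
)

```text
time_s: 29.4
tcp_pos: [0.5949, -0.2804, 0.2113]
ee_rot: [[-0.895, -0.006, -0.447], [0.446, 0.003, -0.895], [0.007, -1.0, -0.0]]
wrist_force: [-0.0, -0.6, -4.6]
gripper_width: 0.555
```

carry_out(
  steps=[
    [[1.45,35.9,1,0,0,-0.15],[1.45,35.9,1,0,0,-0.15],[1.45,35.9,1,0,0,-0.15],[1.45,35.9,1,0,0,-0.15],[1.45,35.9,1,0,0,-0.15],[1.45,35.9,1,0,0,-0.15],[1.45,35.9,1,0,0,-0.15],[1.45,35.9,1,0,0,-0.15],[1.45,35.9,1,0,0,-0.15],[1.45,35.9,1,0,0,-0.15]],
  ],
)

```text
time_s: 30.65
tcp_pos: [0.6114, 0.0763, 0.224]
ee_rot: [[-0.817, -0.001, -0.576], [0.576, -0.0, -0.817], [0.001, -1.0, 0.001]]
wrist_force: [0.4, 0.6, -2.7]
gripper_width: 0.555
```

Run:
```python
from h import *
d=cap('wrist','w13.png'); cap('scene','s13.png')
```

```text
(no output)
```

View pics/w13.png

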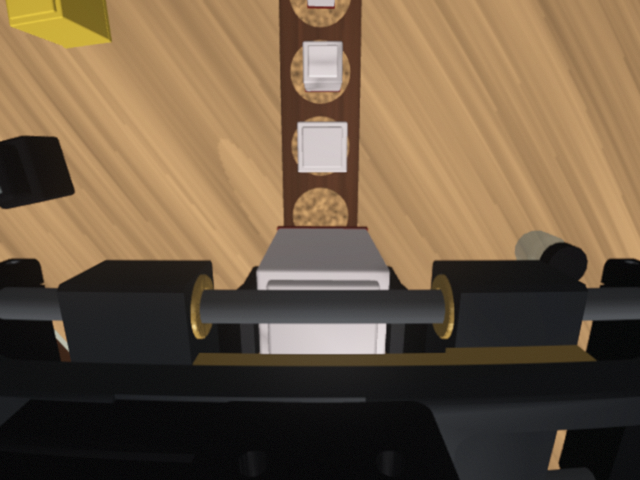

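View pics/s13.png

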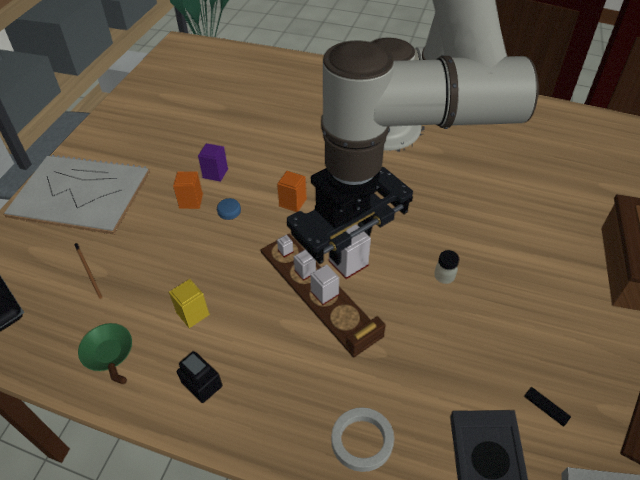

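carry_out(
  steps=[
    [[0,0,-5,0,0,0],[0,0,-10,0,0,0],[0,0,-13,0,0,0],[0,0,-15,0,0,0],[0,0,-15.8,0,0,0],[0,0,-16.2,0,0,0],[0,0,-16.5,0,0,0],[0,0,-16.5,0,0,0],[0,0,-16.5,0,0,0],[0,0,-16.5,0,0,0]],
  ],
)

```text
time_s: 32.0
tcp_pos: [0.6118, 0.0776, 0.0598]
ee_rot: [[-0.819, 0.001, -0.574], [0.574, 0.0, -0.819], [-0.0, -1.0, -0.001]]
wrist_force: [0.5, 0.1, -4.0]
gripper_width: 0.554
```

carry_out(
  steps=[
    [[0,0,0,0,0,0],[0,0,0,0,0,0],[0,0,0,0,0,0],[0,0,0,0,0,0],[0,0,0,0,0,0],[0,0,0,0,0,0]],
  ],
  fingers=0,
)

```text
time_s: 32.75
tcp_pos: [0.6116, 0.0776, 0.0594]
ee_rot: [[-0.819, 0.0, -0.574], [0.574, -0.0, -0.819], [-0.0, -1.0, -0.0]]
wrist_force: [-0.2, 0.3, 0.5]
gripper_width: 0.991
```

carry_out(
  steps=[
    [[0,0,2,0,0,0],[0,0,6,0,0,0],[0,0,12,0,0,0],[0,0,17,0,0,0],[0,0,17,0,0,0],[0,0,17,0,0,0]],
  ],
)

```text
time_s: 33.5
tcp_pos: [0.6109, 0.0775, 0.2288]
ee_rot: [[-0.818, -0.001, -0.575], [0.575, 0.0, -0.818], [0.001, -1.0, 0.0]]
wrist_force: [0.2, 0.7, -0.7]
gripper_width: 1.005
```

Run:
```python
from h import *
d=cap('wrist','w14.png'); print(proj(d,(.6114,.0776,.091)))
d=cap('side','q14.png'); save(d,'q14.npy'); cv2.imwrite('pics/q14c.png',cv2.resize(d['image'][150:290,180:370,::-1],None,fx=4,fy=4))
```

```text
[320.21928091 231.63009452]
```

View pics/w14.png

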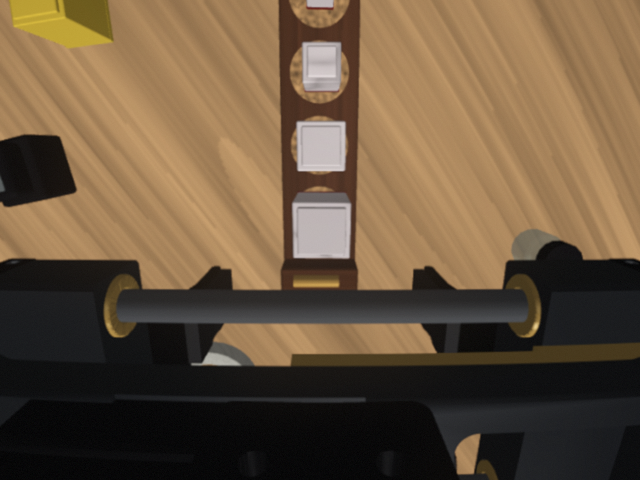

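View pics/q14c.png

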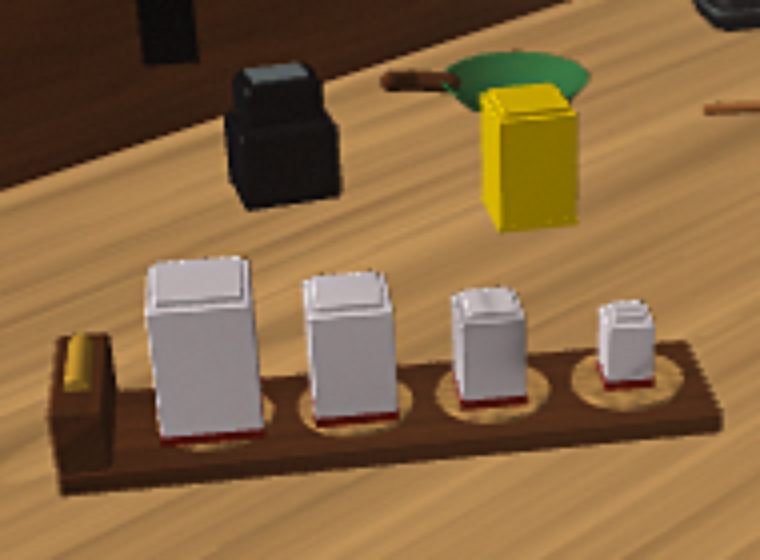

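Run:
```python
from h import *
a=load('side0.npy')['image'].astype(int);b=load('q14.npy')['image'].astype(int)
print('jar region diff',np.abs(a-b)[295:360,185:235].max())
print(sense()['joint_velocities'].round(2)); print(ticket.finish_job())
```

```text
jar region diff 8
[ 0.06  0.42  0.09  0.2  -0.15 -0.03]
the job is handed in; nothing more can be done
None
```

I placed all four stones upright on the rail in height order, with the tallest beside the end block, and handed the job in. It took about 34 s of the 104 s allowed. `finish_job` gave no verdict, so the result rests on my own checks.

- **Identification:** I fitted each stone from the scene and side views. The widths came out at about 46, 39, 31 and 23 mm. The grip openings then measured about 48, 40, 32 and 24 mm, which matches the sizes you gave.
- **Placing:** The wrist-camera picture after each release, and the last side view, show every stone standing near the centre of its disc. Stone tops were within about 2–3 px (roughly 2 mm) of where they should be, against a 12 mm tolerance.
- **Ink jar:** The jar area of the side picture is unchanged from the start.
- **Robot:** The arm is clear of everything, about 0.12 m above the stones, with the gripper open. I saw no contact forces above about 5 N.

Two measurements disagreed slightly:
- The heights fitted from the pictures were 4–5 mm below the stated ones, probably because I picked the rim below each stone's raised cap.
- The scene and side views differed by 2–6 mm on the disc centres. A wrist view of discs 2, 3 and 4 agreed with the combined estimate to about 1 px, so I used that.

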